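# Raise the counterweighted shear knife and set a bracket to the length stop

## Task

Get the lever shear ready to trim the steel angle bracket that lies on its bed: push the cross handle of the counterweighted knife arm up from underneath, past its balance point, so that the arm tips up onto its upper rest and stays there by itself. Then, with the fingertips against the bracket's upstand, slide the bracket along the fence, under the raised knife, until its end butts square and gently against the length stop. Do not fling or slam the arm, do not lift or pick up the bracket (keep it flat on the bed), and leave everything else on the bench and bed where it is.

Things in the scene. Friction and masses are not known exactly. Their poses are not given: they have to be found in the camera images.
- shear: dark grey-green bench lever shear, fixed. Origin on the bench under the middle of its bed; x away from the operator (towards the pivot), y left, z up. Bed 250 (x) by 260 mm (y), flat, grey, top 70 mm above the bench. The knife passes the bed's right edge at y = -130 mm; with the arm down it bars the way to the right. The arm is 18 mm thick, at y = -145 mm; an 84 mm post at x = -143 mm carries it when down
- knife_arm: the knife arm: origin on its beam 210 mm before the pivot, axes as the shear's when down. It turns about an axis along y through x = 160, z = 85 mm in the shear's frame: 0 = down, handle up to 0.85 rad = upper rest. Counterweight above and behind the pivot: let go below balance (0.30 to 0.50 rad) it drops back; beyond, it goes on up by itself, damped, in 0.4 to 2 s, and stays. The handle takes 2 to 5 N
- handle_grip (a point): middle of the rubber-sleeved cross handle at the arm's near end: a round bar along the shear's y, 28 mm thick, sleeve 120 mm long, free end 62 mm right of this point, arm's side 80 mm left of it. Arm down: at x = -210, y = -235, z = 115 mm in the shear's frame, nothing beneath it but the bench. It rises and moves away from the operator on a 371 mm radius about the pivot
- fence (a point): middle of the top of the squaring fence on the shear, a straight bar along the near edge of the bed, parallel to the shear's y: 12 mm wide (x = -125 to -113 mm in the shear's frame), 250 mm long, standing 6 mm above the bed top
- bracket: loose steel angle bracket, 0.2 to 0.3 kg, on the near part of the bed: flat foot 45 (x) by 170 (y) by 3 mm, and at its left (+y) end an upstand 45 mm wide, 3 mm thick, top 35 mm above the bed. Origin at the foot's underside centre; y along the foot towards the upstand, z up. It lies along the shear's y within 2 degrees, its right end short of the knife, its near edge 1 to 8 mm from the fence
- bracket_end (a point): middle of the bracket's free (right) end, 85 mm from its origin along -y, at half the thickness of the foot; this end goes against the stop
- bracket_heel (a point): middle of the upstand's outer (left) face, 85 mm from the origin along +y, 18 mm above the foot's underside: the face to push on
- stop_face (a point): middle of the length stop's face, 71.5 mm above the bench (half the foot's thickness), in line with a bracket lying against the fence: a steel plate 56 mm wide (x), from 55 to 91 mm above the bench, clamped on a rod 35 to 70 mm beyond the bed's right edge. Its y axis points out of the face, towards the bracket, parallel to the shear's y. It does not move
- weld_magnet: bystander: triangular welding magnet, 66 mm a side, 18 mm thick, lying about the middle of the shear bed; origin at its underside centre
- offcut: bystander: loose steel offcut, 45 x 62 x 3 mm, lying flat about the middle of the shear bed, to the right; origin at its underside centre
- post: bystander: square-tube post 60 x 60 mm welded on a 120 x 100 x 8 mm plate, 108 mm tall, standing on the bench to the left; origin at its underside centre
- spare_bracket: bystander: a second angle bracket of the same shape, lying on the bench (not on the shear) to the left; origin at its foot's underside centre; not part of the job
- discs: bystander: stack of three cutting discs, 125 mm across, 9 mm high, on the bench between the robot and the shear, to the left; origin at its underside centre
- chalk_cup: bystander: steel cup 72 mm across, 85 mm high (135 mm with its chalks and markers), on the bench to the right; origin at its underside centre
- hammer: bystander: hammer, 280 mm long, lying on the bench at the right; origin at its underside
- spray_can: bystander: spray can, 60 mm across, 170 mm tall, standing on the bench near the robot at the left; origin at its underside centre
- stop: the whole length stop: origin on the bench under the middle of its face, axes as the shear's
Not all that is in view belongs to the job. Leave any brown look-alike of the bracket alone.

How it is judged (in metres and radians):
On the way, in this order (a step that is already met when the one before it is completed fails the run):
1. the knife arm is up on its upper rest and stays there untouched (angle between the x axis of knife_arm and the x axis of shear, either way round above 0.75 rad and contact force between the fingers and knife_arm below 0.2 N), for 0.3 s.
2. the bracket lies flat with its end square against the length stop, the arm still raised (angle between the x axis of knife_arm and the x axis of shear, either way round above 0.75 rad and y of bracket_end in the frame of stop_face between -0.004 and 0.0035 m and x of bracket_end in the frame of stop_face between -0.01 and 0.014 m and angle between the y axis of bracket and the y axis of shear, either way round below 0.05 rad and z of bracket in the frame of shear between 0.067 and 0.074 m and angle between bracket's own z axis and vertical below 0.05 rad), for 0.2 s.
At the end, for the whole second after the job is handed in: The knife arm rests raised (raised by more than 0.75 rad) by itself; the bracket lies flat on the bed (within 4 mm and 3 degrees), its end within 3.5 mm of the stop face, square to it within 3 degrees and no more than about 14 mm off the stop's middle; all at rest (all of step 2 and linear speed of bracket below 0.01 m/s and angular speed of knife_arm below 0.05 rad/s); the robot touches nothing.
It fails at once if the bracket was lifted or tipped up (z of bracket in the frame of shear above 0.08 m or z of bracket_end in the frame of shear above 0.0815 m or z of bracket_heel in the frame of shear above 0.1 m).
It fails at once if the bracket was knocked off the bed (z of bracket in the frame of shear below 0.05 m).
It fails at once if the bracket was rammed against the stop (over 30 N) (contact force between bracket and stop above 30 N).
It fails at once if the arm was flung or slammed (faster than 2.5 rad/s) (angular speed of knife_arm above 2.5 rad/s).
It fails at once if a bystander was moved by more than 20 mm (distance of any of weld_magnet, offcut, post, spare_bracket, discs, chalk_cup, hammer, spray_can from where it was at the start of the episode above 0.02 m).
It also fails if it takes over 45 s, if anything falls off the work surface, if the arm or the gripper's body presses on something with over 40 N, if the wrist force passes 120 N, or if a joint passes its speed limit or range.

## Robot

A 7-joint arm with a two-finger parallel gripper is mounted at the origin on the work surface. World frame = base frame: x ahead of the robot, y to its left, z up, the work surface at z = 0. Lengths are in m, angles in degrees, forces in N, time in s.
With the tool pointing down it reaches from about 0.425 to 1.025 m from the base axis. Payload 9.4 kg.
Tool frame: the origin (TCP) lies midway between the tips of the shut fingers; the grasp point (between the pads) lies 19 mm behind it; z points along the fingers, y is the direction in which the jaws open and shut (so a half turn about z gives the same grasp; the last joint's range is limited). The gripper opens to 85 mm and grips with 20 to 120 N. Pads are 22 mm wide; open, the fingers measure 114 mm over their backs; the gripper's body (76 mm by 85 mm) begins 54 mm behind the grasp point. The pads swing forward as they close: fully open they stand 13 mm farther back than shut.
Start: joints at [-67.592, 34.337, -0.143, 91.639, 0.103, 54.024, -4.572], TCP at [0.327, 0.647, 0.231] pointing down, gripper open.
Joint ranges: [-147.43, 147.43], [-19.82, 112.94], [-74.19, 73.91], [6.32, 146.72], [-59.91, 239.91], [6.04, 106.73], [-150.56, 150.56]. Speed limits (degrees/s): [127.2, 127.2, 172.46, 172.46, 180, 180, 180].

## Interface

Orientations are given as [roll, pitch, yaw] about the fixed x, y, z axes, in that order (R = Rz(yaw) Ry(pitch) Rx(roll)).
In Python, from cell import * gives the robot as it stands.
- The arm moves only by the shell command python3 -m handwheel 'ROWS'. ROWS is JSON, a list of rows, each a list of 3 entries, a list of its own where there are three numbers: the shift along the tool's x, y, z in m, then the turn, a rotation vector about the tool's x, y, z in rad, then the finger opening in m, from 0 to 0.0854. A call has 1 to 10 rows; each row shifts and turns the commanded pose from where the row before left it, along the tool's axes as they then stand; what a row does not reach is not made up. A row lasts 1/10 s, in which the tool goes at most 50 mm and 8.59 degrees, less where a joint would pass 70% of its speed; a pose out of reach is approached as far as the arm can. A call is refused whole if a number of a shift passes 0.05 or a number of a turn 0.15, either way. A call with a gripper value outside its range is refused whole. The fingers move at their own pace and stop on an object; the grip force is fixed at half the most. Time passes only in rows, so rows that do not move let the fingers close. It gives the time, the measured TCP pose, the force and the opening at its end, in the units of the state.
- get_obs(): the state, without advancing time (a new reading comes with each control period).
- snapshot(name): name is "scene" or "top" or "wrist"; returns a dict with "color" (420x560x3 uint8, red, green, blue), "mtx" (3x3 intrinsics, pixels), "pose" (4x4, takes a point from camera to world coordinates). Camera axes: x right, y down, z forward; pixel columns grow to the right and rows downward; lengths in m; the calibration is good to about 2 mm. A picture is of the moment at which its call begins. There is no depth.
- close_job(): hands the job in, once; it reports no verdict.
The state is a dict: "clock": time; "qpos": joint angles; "joint_velocities": joint speeds; "effort": joint torques, N m; "tcp_pos": TCP position; "orientation": TCP orientation; "wrist_force": force on the tool from outside, world axes, zero at the start; "ft_torque": the same for the moment, N m; "finger_gap": opening from 0.0 (shut) to 1.0 (fully open).
Only numpy, scipy, OpenCV 4.12 (cv2) and the standard library are available. Lean on these libraries where they do the work, as an engineer would, in place of code of your own. Each camera call takes 0.05 s, during which the arm holds its last target. There are 200 camera calls.

## Working session

There is one attempt and no reset: what is moved stays moved. The work goes in short steps, Python scripts to look and compute and a shell command to move; the robot and the scene stay as the last step left them, time stands still between calls to the robot, and variables do not carry over. Pictures are saved under pics/ and viewed, about 8 in all and at most 12, crops included, and the job is handed in when it is done.

```bash
ls; mkdir -p pics
cat > h.py <<'E'
from cell import *
import cv2, numpy as np
def snap(n,f):
    s=snapshot(n); cv2.imwrite('pics/'+f+'.png',s['color'][:,:,::-1]); np.savez('pics/'+f+'.npz',**s); return s
def ray(s,u,v,z):
    d=s['pose'][:3,:3]@np.linalg.inv(s['mtx'])@np.array([u,v,1.]); o=s['pose'][:3,3]
    return o+d*(z-o[2])/d[2]
def proj(s,P):
    P=np.atleast_2d(P); c=(P-s['pose'][:3,3])@s['pose'][:3,:3]; p=c@np.asarray(s['mtx']).T; return p[:,:2]/p[:,2:]
E
python3 - <<'E'
from h import *
a=snap('top','top1');b=snap('scene','scene1')
print(get_obs()); print(a['pose'],a['mtx'],b['pose'])
E
```

```text
pics
{'clock': 0.1, 'qpos': array([-67.59026573,  34.38048479,  -0.14691078,  91.67552406,
         0.10108834,  54.02501899,  -4.57205635]), 'joint_velocities': array([-0.00195023, -0.13680288,  0.00439761, -0.05144514,  0.10060735,
       -0.03505083,  0.11891318]), 'effort': array([ 5.53916150e-03, -7.77991033e+01,  1.57051250e+00, -2.58625817e+01,
        1.26849540e-02,  5.55559789e-03,  4.35637872e-06]), 'tcp_pos': array([0.3267362 , 0.64672821, 0.23050119]), 'orientation': array([-1.79919263e+02,  5.21819079e-03,  1.53198958e+02]), 'wrist_force': array([ 0.31024052, -0.49082562,  0.19442021]), 'ft_torque': array([-0.00788316, -0.00853439, -0.05377421]), 'finger_gap': 0.9997361378738123}
[[ 0.00178625 -0.99468295  0.10296912  0.40562855]
 [-0.99999675 -0.00196434 -0.00162814 -0.00733754]
 [ 0.00182175 -0.10296588 -0.99468322  1.45805872]
 [ 0.          0.          0.          1.        ]] [[514.11733717   0.         279.34911204]
 [  0.         514.11733717 218.12929317]
 [  0.           0.           1.        ]] [[ 0.7140759   0.58008143 -0.39191981  0.95496861]
 [ 0.70000267 -0.59929751  0.38837965 -0.43789812]
 [-0.00958474 -0.55167746 -0.83400247  1.02861193]
 [ 0.          0.          0.          1.        ]]
```

View pics/top1.png

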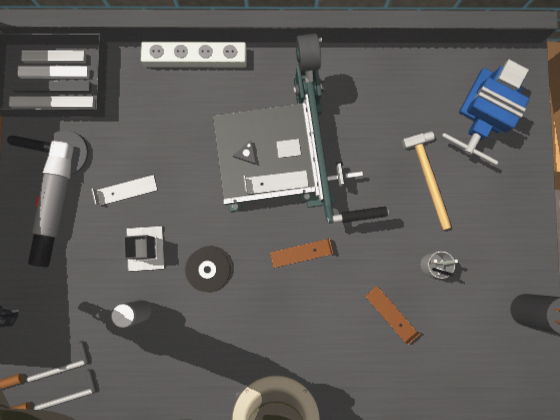

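View pics/scene1.png

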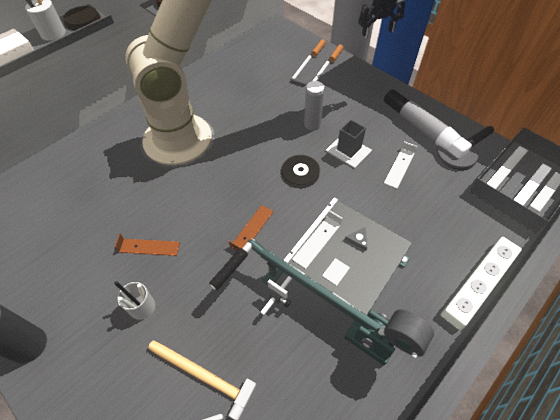

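The top view shows the bed at about (262,155) with the target bracket on it at (277,183), upstand at left (248,185). The handle is at (362,215), the stop plate at about (341,174) and the fence at (268,198). Three things could be mistaken for the bracket: the silver spare on the bench at (125,190), and the brown look-alikes at (302,253) and (392,315). I choose the silver one on the bed at (277,183), and next check it in an enlarged crop.

Run:
```python
from h import *
im=cv2.imread('pics/top1.png')[95:235,205:400]
cv2.imwrite('pics/c1.png',cv2.resize(im,None,fx=4,fy=4,interpolation=cv2.INTER_CUBIC))
```

```text
(no output)
```

View pics/c1.png

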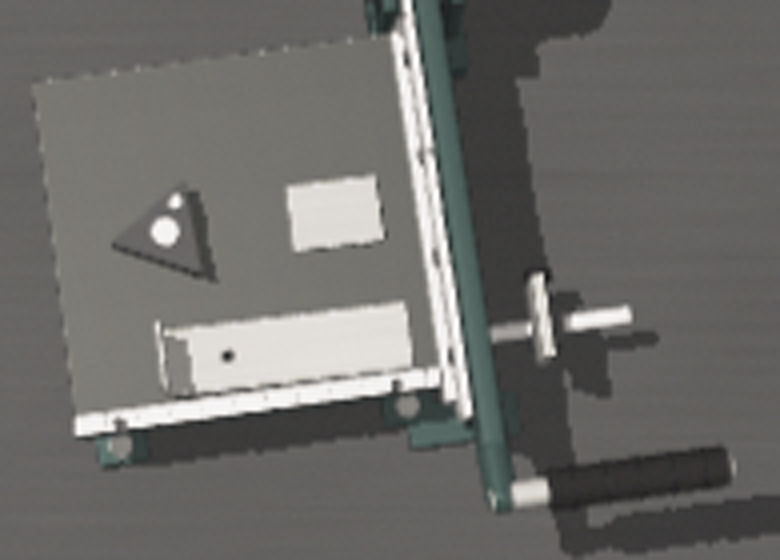

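The crop confirms the choice: silver foot on the bed at crop (300,350), upstand at its left end (175,358). It lies along the fence and short of the knife. The stop plate is at crop (541,315) and the handle sleeve runs (550,487) to (732,467).

Run:
```python
from h import *
s=np.load('pics/top1.npz'); s={k:s[k] for k in s}
f=lambda u,v,z: ray(s,205+(u+.5)/4-.5,95+(v+.5)/4-.5,z)
P={}
for n,u,v,z in [('bedTL',33,85,.07),('bedTR',392,38,.07),('fenceNL',78,436,.076),('fenceNR',438,387,.076),('fenceFL',75,417,.076),('fenceFR',437,368,.076),
 ('brNR',412,367,.073),('brFR',405,303,.073),('upTopN',170,390,.105),('upTopF',157,322,.105),('slL',550,487,.115),('slR',732,467,.115),('stopTopF',532,275,.091),('stopTopN',541,358,.091),('stopRF',544,273,.091),('stopRN',553,355,.091)]:
    P[n]=f(u,v,z); print(n,P[n].round(4))
d=P['fenceNL']-P['fenceNR'];d2=P['fenceFL']-P['fenceFR']; h=P['slL']-P['slR']; e=P['bedTL']-P['bedTR']
for v in (d,d2,h,e): print(np.linalg.norm(v), np.degrees(np.arctan2(-v[0],v[1])))
```

```text
bedTL [0.8338 0.1751 0.07  ]
bedTR [ 0.8679 -0.0737  0.07  ]
fenceNL [0.5879 0.1401 0.076 ]
fenceNR [ 0.622 -0.104  0.076]
fenceFL [0.6009 0.1423 0.076 ]
fenceFR [ 0.635  -0.1034  0.076 ]
brNR [ 0.6362 -0.0865  0.073 ]
brFR [ 0.6805 -0.0819  0.073 ]
upTopN [0.6151 0.0763 0.105 ]
upTopF [0.6609 0.0853 0.105 ]
slL [ 0.5496 -0.1745  0.115 ]
slR [ 0.5631 -0.2944  0.115 ]
stopTopF [ 0.6963 -0.1669  0.091 ]
stopTopN [ 0.6395 -0.1724  0.091 ]
stopRF [ 0.6977 -0.175   0.091 ]
stopRN [ 0.6416 -0.1805  0.091 ]
0.24646597318275015 7.943534748058329
0.24804912207123456 7.909294836502241
0.12063018688114951 6.409814983058132
0.2511134518904942 7.803244636317203
```

Shear yaw comes out at about +7.8°, with the origin near (0.728, 0.031). The sizes agree: bed edge 251 mm, fence 247 mm, sleeve 120 mm, bracket about 166–170 mm. Next I write a helper that converts world displacements into tool-axis shifts.

```bash
cat >> h.py <<'E'
from scipy.spatial.transform import Rotation as Ro
TH=np.radians(7.8); O=np.array([.728,.031,0]); S=Ro.from_euler('z',TH).as_matrix()
def s2w(p): return O+S@np.array(p)
def w2s(p): return S.T@(np.array(p)-O)
def pose():
    o=get_obs(); return np.array(o['tcp_pos']),Ro.from_euler('xyz',o['orientation'],degrees=True),o
def plan(P,R=None):
    p,r,o=pose(); d=r.inv().apply(np.array(P)-p); print('shift',d.round(4),'dist',np.linalg.norm(d).round(3))
    if R is not None: print('turn',(r.inv()*R).as_rotvec().round(4))
def down(): # tool y along shear x, z down
    return Ro.from_matrix(S@np.array([[0,1,0],[1,0,0],[0,0,-1.]]))
def stat():
    p,r,o=pose(); print('t',round(o['clock'],2),'tcp',p.round(4),'sh',w2s(p).round(4),'rpy',np.round(o['orientation'],1),'F',np.round(o['wrist_force'],2),'gap',round(o['finger_gap'],3)); print('q',np.round(o['qpos'],1))
E
python3 - <<'E'
from h import *
for P in [(.327,.647,.40),(.52,.3,.40),(.62,-.1,.40),s2w((-.21,-.40,.35))]: print(np.round(P,3)); plan(P,down())
E
```

```text
[0.327 0.647 0.4  ]
shift [-1.000e-04  1.000e-04 -1.695e-01] dist 0.169
turn [-1.300e-03  8.000e-04  9.669e-01]
[0.52 0.3  0.4 ]
shift [-0.3289 -0.2226 -0.1692] dist 0.432
turn [-1.300e-03  8.000e-04  9.669e-01]
[ 0.62 -0.1   0.4 ]
shift [-0.5985 -0.5345 -0.1687] dist 0.82
turn [-1.300e-03  8.000e-04  9.669e-01]
[ 0.574 -0.394  0.35 ]
shift [-0.6901 -0.8173 -0.1183] dist 1.076
turn [-1.300e-03  8.000e-04  9.669e-01]
```

```bash
python3 -m handwheel '[[[0,0,-0.035],[0,0,0],0.02],[[0,0,-0.035],[0,0,0],0.02],[[0,0,-0.035],[0,0,0],0.02],[[0,0,-0.035],[0,0,0],0.02],[[0,0,-0.03],[0,0,0],0.02]]' && python3 -m handwheel '[[[-0.033,-0.022,0],[0,0,0],0.02],[[-0.033,-0.022,0],[0,0,0],0.02],[[-0.033,-0.022,0],[0,0,0],0.02],[[-0.033,-0.022,0],[0,0,0],0.02],[[-0.033,-0.022,0],[0,0,0],0.02],[[-0.033,-0.022,0],[0,0,0],0.02],[[-0.033,-0.022,0],[0,0,0],0.02],[[-0.033,-0.022,0],[0,0,0],0.02],[[-0.033,-0.022,0],[0,0,0],0.02],[[-0.033,-0.022,0],[0,0,0],0.02]]' && python3 -m handwheel '[[[0,0,0],[0,0,0.14],0.02],[[0,0,0],[0,0,0.14],0.02],[[0,0,0],[0,0,0.14],0.02],[[0,0,0],[0,0,0.14],0.02],[[0,0,0],[0,0,0.14],0.02],[[0,0,0],[0,0,0.14],0.02],[[0,0,0],[0,0,0.127],0.02]]'
python3 -c "
from h import *
stat(); plan((.62,-.1,.40)); plan(s2w((-.21,-.40,.35)),down())"
```

```text
clock: 0.6
tcp_pos: [0.3269, 0.647, 0.403]
orientation: [180.0, 0.0, 153.2]
wrist_force: [0.5, 0.2, -0.5]
finger_gap: 0.236
clock: 1.6
tcp_pos: [0.5227, 0.3003, 0.4011]
orientation: [-180.0, -0.0, 153.2]
wrist_force: [0.4, 0.5, 0.2]
finger_gap: 0.232
clock: 2.3
tcp_pos: [0.522, 0.3018, 0.4009]
orientation: [-180.0, 0.0, 97.5]
wrist_force: [1.0, 0.5, 0.2]
finger_gap: 0.239
t 2.3 tcp [0.522  0.3018 0.4009] sh [-0.1673  0.2963  0.4009] rpy [-180.     0.    97.5] F [1.03 0.45 0.17] gap 0.239
q [-47.6  17.7  16.8  96.4  -5.5  66.8 -22. ]
shift [-0.4111  0.0449  0.0011] dist 0.414
shift [-0.6965 -0.0386  0.0512] dist 0.699
turn [-0.0007  0.0004 -0.0058]
```

```bash
python3 -m handwheel '[[[-0.041,0.0045,0],[0,0,0],0.02],[[-0.041,0.0045,0],[0,0,0],0.02],[[-0.041,0.0045,0],[0,0,0],0.02],[[-0.041,0.0045,0],[0,0,0],0.02],[[-0.041,0.0045,0],[0,0,0],0.02],[[-0.041,0.0045,0],[0,0,0],0.02],[[-0.041,0.0045,0],[0,0,0],0.02],[[-0.041,0.0045,0],[0,0,0],0.02],[[-0.041,0.0045,0],[0,0,0],0.02],[[-0.041,0.0045,0],[0,0,0],0.02]]' && python3 -m handwheel '[[[-0.041,-0.012,0],[0,0,0],0.02],[[-0.041,-0.012,0],[0,0,0],0.02],[[-0.041,-0.012,0],[0,0,0],0.02],[[-0.041,-0.012,0],[0,0,0],0.02],[[-0.041,-0.012,0],[0,0,0],0.02],[[-0.041,-0.012,0],[0,0,0],0.02],[[-0.041,-0.012,0],[0,0,0],0.02]]' && python3 -m handwheel '[[[0,0,0],[0,0.135,0],0.02],[[0,0,0],[0,0.135,0],0.02],[[0,0,0],[0,0.135,0],0.02],[[0,0,0],[0,0.135,0],0.02],[[0,0,0],[0,0.135,0],0.02],[[0,0,0],[0,0.135,0],0.02],[[0,0,0],[0,0.135,0],0.02],[[0,0,0],[0,0.135,0],0.02],[[0,0,0],[0,0.135,0],0.02]]'
python3 -c "
from h import *
R=down()*Ro.from_rotvec([0,1.222,0])
stat(); print(pose()[1].as_matrix().round(3)); plan(s2w((-.21,-.37,.062)),R)"
```

```text
clock: 3.3
tcp_pos: [0.6225, -0.0997, 0.401]
orientation: [-180.0, -0.0, 97.8]
wrist_force: [-0.2, 0.8, -0.6]
finger_gap: 0.231
clock: 4.0
tcp_pos: [0.5776, -0.3953, 0.4009]
orientation: [-180.0, -0.0, 97.8]
wrist_force: [1.3, -0.0, 0.5]
finger_gap: 0.232
clock: 4.9
tcp_pos: [0.5843, -0.3739, 0.3531]
orientation: [-172.7, -50.8, 94.1]
wrist_force: [1.0, 1.3, -3.5]
finger_gap: 0.234
t 4.9 tcp [ 0.5843 -0.3739  0.3531] sh [-0.1974 -0.3816  0.3531] rpy [-172.7  -50.8   94.1] F [ 0.99  1.32 -3.54] gap 0.234
q [ 54.8  51.2 -34.4  61.6 -13.1 106.6  31. ]
[[-0.046  0.982 -0.183]
 [ 0.63   0.17   0.757]
 [ 0.775 -0.081 -0.627]]
shift [-0.2188  0.0113  0.1925] dist 0.292
turn [-0.0709  0.3326 -0.0531]
```

j6 reached its upper limit, so a nearly horizontal sideways tool is out. I'll use a tool 35° below horizontal with its azimuth 75° in the shear frame, and descend part way first.

```bash
cat >> h.py <<'E'
def tilt(az,el):
    a,e=np.radians([az,el]); z=np.array([np.cos(a)*np.cos(e),np.sin(a)*np.cos(e),-np.sin(e)]); x=np.array([np.cos(a)*np.sin(e),np.sin(a)*np.sin(e),np.cos(e)])
    return Ro.from_matrix(S@np.column_stack([x,np.cross(z,x),z]))
E
python3 -c "
from h import *
plan(s2w((-.224,-.37,.20)),tilt(75,35))"
```

```text
shift [-0.1124 -0.0138  0.1071] dist 0.156
turn [-0.2856  0.0807  0.1147]
```

```bash
python3 -m handwheel '[[[-0.022,-0.003,0.021],[0,0,0],0.02],[[-0.022,-0.003,0.021],[0,0,0],0.02],[[-0.022,-0.003,0.021],[0,0,0],0.02],[[-0.022,-0.003,0.021],[0,0,0],0.02],[[-0.022,-0.003,0.021],[0,0,0],0.02],[[0,0,0],[-0.1,0.027,0.04],0.02],[[0,0,0],[-0.1,0.027,0.04],0.02],[[0,0,0],[-0.09,0.027,0.04],0.02],[[0,0,0],[0,0,0],0.02]]' 
python3 -c "
from h import *
stat(); plan(s2w((-.224,-.36,.12)),tilt(75,35))"
```

```text
clock: 5.8
tcp_pos: [0.5525, -0.369, 0.202]
orientation: [-179.6, -54.9, 81.8]
wrist_force: [0.1, 0.4, -0.0]
finger_gap: 0.237
t 5.8 tcp [ 0.5525 -0.369   0.202 ] sh [-0.2282 -0.3724  0.202 ] rpy [-179.6  -54.9   81.8] F [ 0.06  0.4  -0.03] gap 0.237
q [ 64.7  54.4 -34.5  82.2 -19.6  79.4  36.2]
shift [-0.0596  0.001   0.0579] dist 0.083
turn [ 0.0076  0.0011 -0.0104]
```

```bash
python3 -m handwheel '[[[0,0,0],[0,0.09,0],0.02],[[0,0,0],[0,0.085,0],0.02],[[0,0,0],[0,0,0],0.02]]' 
python3 -c "
from h import *
stat(); plan(s2w((-.222,-.36,.062)),tilt(75,25))"
```

```text
clock: 6.1
tcp_pos: [0.5546, -0.3672, 0.2007]
orientation: [-179.5, -65.1, 82.0]
wrist_force: [-0.8, -0.5, -1.4]
finger_gap: 0.236
t 6.1 tcp [ 0.5546 -0.3672  0.2007] sh [-0.2258 -0.371   0.2007] rpy [-179.5  -65.1   82. ] F [-0.81 -0.54 -1.4 ] gap 0.236
q [ 66.3  59.5 -36.6  79.4 -23.3  85.   37.3]
shift [-0.1209  0.0013  0.0689] dist 0.139
turn [ 0.003  -0.002  -0.0057]
```

```bash
python3 -m handwheel '[[[-0.024,0,0.014],[0,0,0],0.02],[[-0.024,0,0.014],[0,0,0],0.02],[[-0.024,0,0.014],[0,0,0],0.02],[[-0.024,0,0.014],[0,0,0],0.02],[[-0.024,0,0.014],[0,0,0],0.02],[[0,0,0],[0,0,0],0.02]]'
python3 - <<'E'
from h import *
stat(); plan(s2w((-.202,-.266,.060)),tilt(75,25))
a=snap('scene','scene2')['color']; b=snap('top','top2')['color']
A=cv2.resize(a[220:330,110:310],None,fx=3.2,fy=3.2,interpolation=2); B=cv2.resize(b[150:320,290:490],(400,340))
cv2.imwrite('pics/c2.png',np.vstack([A,np.pad(B[100:320],((0,0),(0,240),(0,0)))])[:,:,::-1])
E
```

```text
clock: 6.7
tcp_pos: [0.5562, -0.352, 0.0616]
orientation: [-179.4, -65.0, 82.1]
wrist_force: [-0.2, -0.6, -0.2]
finger_gap: 0.231
t 6.7 tcp [ 0.5562 -0.352   0.0616] sh [-0.2222 -0.3561  0.0616] rpy [-179.4  -65.    82.1] F [-0.21 -0.61 -0.23] gap 0.231
q [ 64.9  68.4 -34.6  80.8 -20.2  77.1  42.7]
shift [ 0.0376 -0.004   0.0843] dist 0.092
turn [ 0.0006  0.0002 -0.0052]
```

View pics/c2.png

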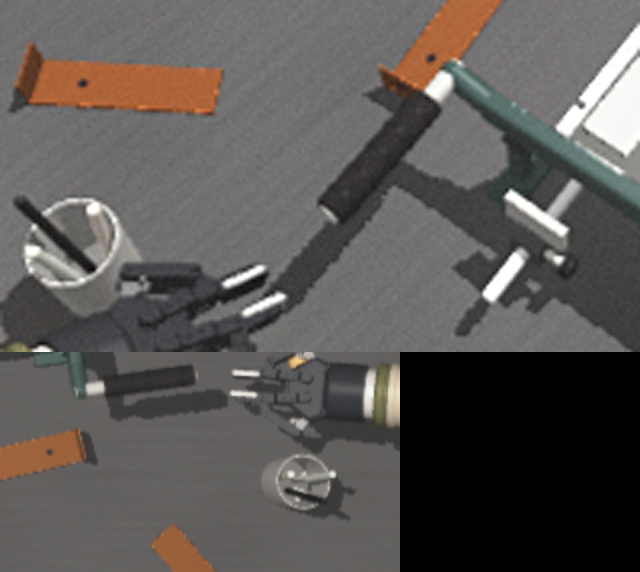

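The fingers are level with the bar's free end (panel bar end (195,378), fingers at (235,373) and (235,394)), below it and clear of the cup. Next I slide them underneath.

```bash
python3 -m handwheel '[[[0.0076,0,0.017],[0,0,0],0.02],[[0.0076,0,0.017],[0,0,0],0.02],[[0.0076,0,0.017],[0,0,0],0.02],[[0.0076,0,0.017],[0,0,0],0.02],[[0.0072,0,0.016],[0,0,0],0.02],[[0,0,0],[0,0,0],0.02]]'
python3 - <<'E'
from h import *
stat()
p,r,o=pose()
for d in ([0,0,.01],[.01,0,0]): print(d, r.inv().apply(S@np.array(d)).round(4))
# arc: contact displacement from arm angle phi
for ph in (.1,.2,.3,.4,.5,.55):
    q=lambda f: np.array([.16-.371*np.cos(.081+f),0,.085+.371*np.sin(.081+f)])
    D=q(ph)-q(0); print(ph,D.round(3),r.inv().apply(S@D).round(4))
E
```

```text
clock: 7.4
tcp_pos: [0.5702, -0.2605, 0.0666]
orientation: [179.7, -65.0, 82.9]
wrist_force: [0.1, 0.8, 0.3]
finger_gap: 0.234
t 7.4 tcp [ 0.5702 -0.2605  0.0666] sh [-0.1959 -0.2674  0.0666] rpy [179.7 -65.   82.9] F [0.14 0.79 0.33] gap 0.234
q [ 62.5  66.3 -37.1  90.5 -23.   67.   43. ]
[0, 0, 0.01] [ 0.0091  0.     -0.0042]
[0.01, 0, 0] [0.0011 0.0097 0.0024]
0.1 [0.005 0.    0.037] [ 0.0338  0.0048 -0.0144]
0.2 [0.013 0.    0.073] [ 0.0675  0.013  -0.0277]
0.3 [0.025 0.    0.108] [ 0.1006  0.0247 -0.0397]
0.4 [0.041 0.    0.142] [ 0.1328  0.0398 -0.0502]
0.5 [0.06  0.    0.174] [ 0.1638  0.058  -0.0593]
0.55 [0.07  0.    0.189] [ 0.1787  0.0682 -0.0632]
```

```bash
python3 -m handwheel '[[[0.0055,0,-0.0025],[0,0,0],0.02],[[0.0055,0,-0.0025],[0,0,0],0.02],[[0.0055,0,-0.0025],[0,0,0],0.02],[[0.0055,0,-0.0025],[0,0,0],0.02],[[0,0,0],[0,0,0],0.02]]'
python3 - <<'E'
from h import *
stat()
a=snap('scene','scene3')['color']
cv2.imwrite('pics/c3.png',cv2.resize(a[220:320,160:310],None,fx=4,fy=4,interpolation=2)[:,:,::-1])
E
```

```text
clock: 7.9
tcp_pos: [0.5693, -0.2635, 0.0888]
orientation: [180.0, -64.9, 82.4]
wrist_force: [-0.7, -2.3, -2.9]
finger_gap: 0.238
t 7.9 tcp [ 0.5693 -0.2635  0.0888] sh [-0.1972 -0.2702  0.0888] rpy [180.  -64.9  82.4] F [-0.67 -2.35 -2.9 ] gap 0.238
q [ 62.9  64.6 -37.5  90.7 -23.6  68.   42.1]
```

View pics/c3.png

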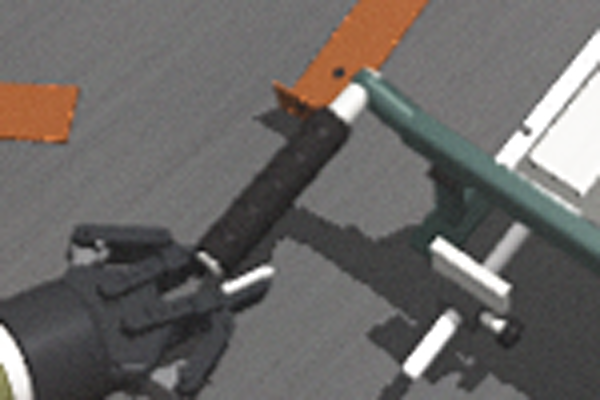

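Contact under the bar's free end (Fz about −3 N), with one finger on the far side of it and the other hidden beneath. I'll follow the arc.

```bash
python3 -m handwheel '[[[0.0135,0.002,-0.0057],[0,0,0],0.02],[[0.0135,0.002,-0.0057],[0,0,0],0.02],[[0.0135,0.0025,-0.0055],[0,0,0],0.02],[[0.0135,0.003,-0.0055],[0,0,0],0.02],[[0.0135,0.0035,-0.0053],[0,0,0],0.02]]' 
python3 -c "
from h import *
stat();snap('scene','scene4')"
```

```text
clock: 8.45
tcp_pos: [0.5819, -0.2609, 0.1626]
orientation: [-179.8, -65.0, 82.3]
wrist_force: [-3.7, -2.9, -0.3]
finger_gap: 0.232
t 8.45 tcp [ 0.5819 -0.2609  0.1626] sh [-0.1843 -0.2694  0.1626] rpy [-179.8  -65.    82.3] F [-3.7  -2.89 -0.32] gap 0.232
q [ 62.6  59.6 -38.9  89.7 -25.6  71.8  38.5]
```

Run:
```python
from h import *
a=cv2.imread('pics/scene4.png')
cv2.imwrite('pics/c4.png',cv2.resize(a[190:340,130:330],None,fx=3.5,fy=3.5,interpolation=2))
```

```text
(no output)
```

View pics/c4.png

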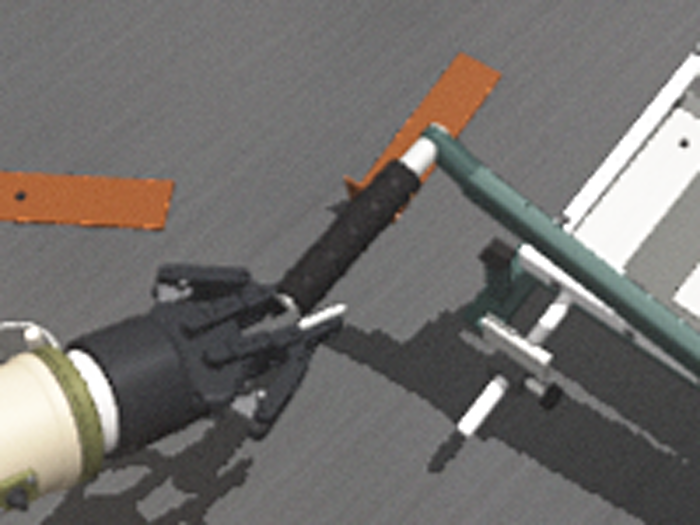

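The arm is lifted about 0.2 rad and the bar still sits on the fingers (picture about (290,300)). I'll continue along the arc.

```bash
python3 -m handwheel '[[[0.0132,0.0045,-0.0049],[0,0,0],0.02],[[0.0132,0.0048,-0.0047],[0,0,0],0.02],[[0.0132,0.0052,-0.0045],[0,0,0],0.02],[[0.0132,0.0056,-0.0043],[0,0,0],0.02]]' 
python3 -c "
from h import *
stat();snap('scene','scene5')"
python3 -m handwheel '[[[0.0125,0.006,-0.004],[0,0,0],0.02],[[0.0125,0.006,-0.004],[0,0,0],0.02]]'
python3 -c "
from h import *
stat();a=cv2.imread('pics/scene5.png');b=snap('scene','scene6')['color'][:,:,::-1]
cv2.imwrite('pics/c5.png',np.vstack([cv2.resize(x[180:320,140:400],None,fx=2.1,fy=2.1) for x in (a,b)]))"
```

```text
clock: 8.9
tcp_pos: [0.6039, -0.2576, 0.2181]
orientation: [-180.0, -65.0, 82.4]
wrist_force: [-1.1, -1.3, 0.4]
finger_gap: 0.235
t 8.9 tcp [ 0.6039 -0.2576  0.2181] sh [-0.1621 -0.2691  0.2181] rpy [-180.   -65.    82.4] F [-1.07 -1.27  0.44] gap 0.235
q [ 61.4  56.5 -39.9  87.2 -27.3  74.9  34.9]
clock: 9.15
tcp_pos: [0.6162, -0.2562, 0.2431]
orientation: [-179.9, -65.0, 82.3]
wrist_force: [1.1, -1.3, 0.1]
finger_gap: 0.235
t 9.15 tcp [ 0.6162 -0.2562  0.2431] sh [-0.1497 -0.2694  0.2431] rpy [-179.9  -65.    82.3] F [ 1.1  -1.29  0.12] gap 0.235
q [ 60.7  55.3 -40.2  85.5 -28.1  76.5  33.1]
```

View pics/c5.png

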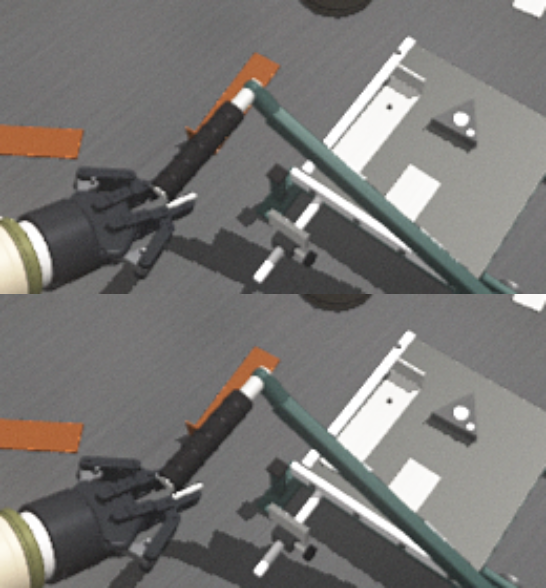

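Both frames show the arm following, at about 0.37 and then 0.43 rad, with the bracket undisturbed. I'll carry on past the balance point and hold.

```bash
python3 -m handwheel '[[[0.0122,0.0072,-0.0037],[0,0,0],0.02],[[0.0122,0.0076,-0.0035],[0,0,0],0.02],[[0.0118,0.008,-0.0032],[0,0,0],0.02],[[0.0115,0.0083,-0.003],[0,0,0],0.02],[[0,0,0],[0,0,0],0.02],[[0,0,0],[0,0,0],0.02],[[0,0,0],[0,0,0],0.02],[[0,0,0],[0,0,0],0.02],[[0,0,0],[0,0,0],0.02],[[0,0,0],[0,0,0],0.02]]' 
python3 -c "
from h import *
stat();b=snap('scene','scene7')['color'][:,:,::-1]
cv2.imwrite('pics/c6.png',cv2.resize(b[90:400,130:450],None,fx=1.8,fy=1.8))"
```

```text
clock: 10.2
tcp_pos: [0.6474, -0.2524, 0.2911]
orientation: [-179.9, -65.0, 82.3]
wrist_force: [-0.2, -0.7, 0.2]
finger_gap: 0.232
t 10.2 tcp [ 0.6474 -0.2524  0.2911] sh [-0.1183 -0.2699  0.2911] rpy [-179.9  -65.    82.3] F [-0.24 -0.74  0.2 ] gap 0.232
q [ 58.6  53.5 -40.7  81.  -29.4  79.6  28.9]
```

View pics/c6.png

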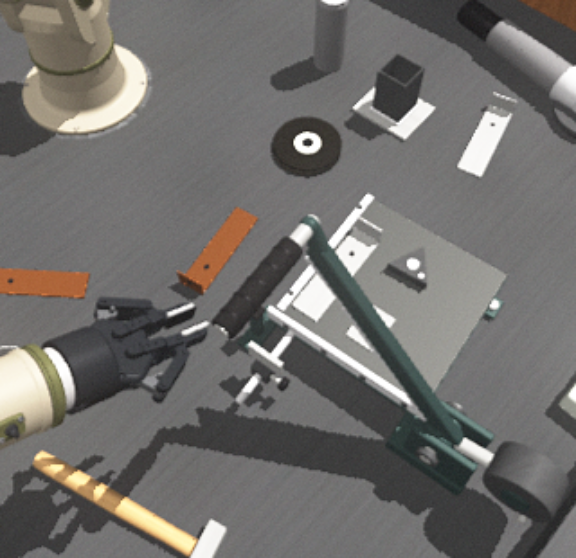

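The arm has gone up on its own and is clear of the fingers: handle at picture (262,285), fingertips at (200,325). The bracket and bystanders are unmoved. I'll check the angle numerically and withdraw.

```bash
python3 -m handwheel '[[[0,0,-0.03],[0,0,0],0.02],[[0,0,-0.04],[0,0,0],0.02],[[0,0,-0.04],[0,0,0],0.02]]'
python3 - <<'E'
from h import *
s=np.load('pics/scene7.npz'); s={k:s[k] for k in s}
for f in (.75,.8,.85): print(f,proj(s,s2w([.16-.371*np.cos(.081+f),-.235,.085+.371*np.sin(.081+f)])).round(1),'seen 275.6 248')
stat(); plan(s2w((-.25,-.38,.30)),down())
E
```

```text
clock: 10.55
tcp_pos: [0.6341, -0.3519, 0.3386]
orientation: [-179.9, -65.0, 82.4]
wrist_force: [0.8, -0.8, -0.6]
finger_gap: 0.237
0.75 [[259.8 246.9]] seen 275.6 248
0.8 [[265.3 247.7]] seen 275.6 248
0.85 [[271.4 248.9]] seen 275.6 248
t 10.55 tcp [ 0.6341 -0.3519  0.3386] sh [-0.145  -0.3666  0.3386] rpy [-179.9  -65.    82.4] F [ 0.8  -0.77 -0.63] gap 0.237
q [ 61.2  54.6 -39.3  68.8 -27.7  92.5  25.9]
shift [-0.0523 -0.0977 -0.0204] dist 0.113
turn [ 0.1507 -1.127  -0.2386]
```

The projection matches the 0.85 rad rest. Now I bring the tool back to vertical on the operator's side.

```bash
python3 -m handwheel '[[[-0.013,-0.025,-0.005],[0,0,0],0.02],[[-0.013,-0.025,-0.005],[0,0,0],0.02],[[-0.013,-0.025,-0.005],[0,0,0],0.02],[[-0.013,-0.025,-0.005],[0,0,0],0.02]]'  && python3 -m handwheel '[[[0,0,0],[0.018,-0.14,-0.03],0.015],[[0,0,0],[0.018,-0.14,-0.03],0.015],[[0,0,0],[0.018,-0.14,-0.03],0.015],[[0,0,0],[0.018,-0.14,-0.03],0.015],[[0,0,0],[0.018,-0.14,-0.03],0.015],[[0,0,0],[0.018,-0.14,-0.03],0.015],[[0,0,0],[0.018,-0.14,-0.03],0.015],[[0,0,0],[0.018,-0.14,-0.03],0.015]]'
python3 - <<'E'
from h import *
stat(); plan(s2w((-.25,-.38,.30)),down()); plan(s2w((-.22,.12,.30)),down())
E
```

```text
clock: 10.95
tcp_pos: [0.529, -0.3779, 0.2989]
orientation: [-179.9, -65.0, 82.4]
wrist_force: [0.3, -0.8, 0.2]
finger_gap: 0.235
clock: 11.75
tcp_pos: [0.5306, -0.3777, 0.3006]
orientation: [179.5, 0.0, 97.7]
wrist_force: [-0.3, 0.4, -1.1]
finger_gap: 0.18
t 11.75 tcp [ 0.5306 -0.3777  0.3006] sh [-0.2511 -0.3781  0.3006] rpy [179.5   0.   97.7] F [-0.3   0.42 -1.07] gap 0.18
q [ 49.1  27.5 -27.7  96.6  14.2  59.   24.5]
shift [-0.0019  0.0011  0.0006] dist 0.002
turn [ 0.0091  0.0002 -0.0013]
shift [0.4982 0.0304 0.0008] dist 0.499
turn [ 0.0091  0.0002 -0.0013]
```

```bash
python3 -m handwheel '[[[0.042,0.002,0],[0,0,0],0.015],[[0.042,0.002,0],[0,0,0],0.015],[[0.042,0.002,0],[0,0,0],0.015],[[0.042,0.002,0],[0,0,0],0.015],[[0.042,0.002,0],[0,0,0],0.015],[[0.042,0.002,0],[0,0,0],0.015],[[0.042,0.002,0],[0,0,0],0.015],[[0.042,0.002,0],[0,0,0],0.015],[[0.042,0.002,0],[0,0,0],0.015],[[0.042,0.002,0],[0,0,0],0.015]]'  && python3 -m handwheel '[[[0.035,0.03,0],[0,0,0],0.015],[[0.035,0.03,0],[0,0,0],0.015],[[0.0,0.03,0],[0,0,0],0.015],[[0.0,0.03,0],[0,0,0],0.015],[[0,0,0],[0,0,0],0.015]]'
python3 - <<'E'
from h import *
stat(); plan(s2w((-.085,.11,.20)),down())
w=snap('wrist','w1'); b=snap('top','top3')
print(proj(w,[s2w(p) for p in [(-.085,.0635,.105),(-.1075,.0635,.105),(-.0625,.0635,.105),(-.113,.12,.076),(-.113,-.1,.076)]]).round(0).tolist())
A=cv2.resize(w['color'],(560,420)); B=cv2.resize(b['color'][130:210,230:360],None,fx=4.3,fy=2*2.15,interpolation=2)[:180,:560]
A=np.vstack([A,np.pad(B,((0,0),(0,560-B.shape[1]),(0,0)))]);cv2.imwrite('pics/c7.png',A[:600,:,::-1])
E
```

```text
clock: 12.75
tcp_pos: [0.4936, 0.0429, 0.3023]
orientation: [179.6, -0.3, 97.6]
wrist_force: [1.0, 0.9, 0.6]
finger_gap: 0.177
clock: 13.25
tcp_pos: [0.6066, 0.1273, 0.3027]
orientation: [179.5, -0.4, 97.6]
wrist_force: [-0.2, -0.8, -1.5]
finger_gap: 0.176
t 13.25 tcp [0.6066 0.1273 0.3027] sh [-0.1072  0.1119  0.3027] rpy [179.5  -0.4  97.6] F [-0.23 -0.75 -1.5 ] gap 0.176
q [  6.5  26.  -34.1 100.3  16.5  58.2 -26. ]
shift [-0.0025  0.0214  0.1029] dist 0.105
turn [ 0.0082 -0.0072 -0.0033]
[[303.0, 223.0], [283.0, 224.0], [322.0, 223.0], [278.0, 170.0], [279.0, 325.0]]
```

View pics/c7.png

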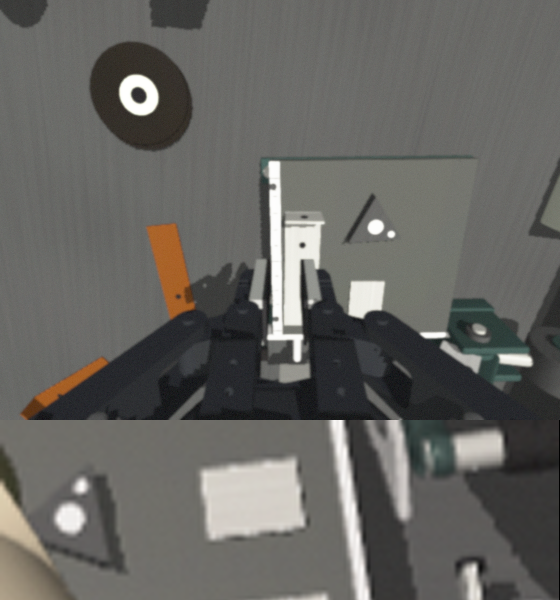

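The wrist view shows the upstand at cols 284–324, rows 212–222, and the fence at col 274, with the fingers lined up with the bracket. Columns match the prediction, but the rows need checking.

Run:
```python
from h import *
s=np.load('pics/w1.npz'); s={k:s[k] for k in s}
print('cam sh',w2s(s['pose'][:3,3]).round(3))
for y in (.0635,.0655,.07): print(y,[proj(s,s2w((-.085,y-d,z)))[0].round(1).tolist() for d,z in ((0,.07),(0,.105),(.003,.105),(.003,.073))])
print('bed left edge',proj(s,s2w((0,.13,.07))).round(1),'fence L',proj(s,s2w((-.119,.125,.076))).round(1),'fence R',proj(s,s2w((-.119,-.125,.076))).round(1),'tcp',proj(s,pose()[0]).round(1))
g=cv2.cvtColor(s['color'],cv2.COLOR_RGB2GRAY); print(g[205:232,296],g[150:165,350],g[155:170,273])
s=np.load('pics/top1.npz'); g=cv2.cvtColor(s['color'],cv2.COLOR_RGB2GRAY); print(g[183,240:260],g[183,300:316])
s={k:s[k] for k in s}; print([proj(s,s2w((-.085,y-d,z)))[0].round(1).tolist() for y in (.0655,.07) for d,z in ((0,.105),(.003,.105),(.003,.073))],proj(s,s2w((-.085,-.1044,.073))))
```

```text
cam sh [-0.108  0.196  0.444]
0.0635 [[300.8, 213.2], [302.6, 223.4], [302.5, 225.8], [300.9, 216.3]]
0.0655 [[300.9, 211.7], [302.6, 221.8], [302.5, 224.2], [301.0, 214.8]]
0.07 [[300.9, 208.3], [302.6, 218.1], [302.6, 220.6], [301.0, 211.4]]
bed left edge [[373.3 160. ]] fence L [[272.8 165.5]] fence R [[275.4 339.6]] tcp [[277.9 277. ]]
[120 119 117 118 121 127 141 158 153 150 147 148 147 147 153 180 215 228
 212 168 152 184 223 233 235 236 235] [109 105 107 108 105 104  95  85  82  91 106 114 113 119 120] [102  99  88  80  86 132 214 249 253 253 253 253 253 253 253]
[124 123 123 121 143 224 130 131 131 131 132 144 204 222 222 222 222 222
 223 218] [224 224 224 224 224 223 224 215 114 117 116 116 115 115 152 241]
[[244.2, 184.7], [245.3, 184.6], [246.0, 186.6], [242.5, 185.0], [243.6, 184.8], [244.4, 186.8]] [[306.65524356 178.4954038 ]]
```

The rows fit: outer face bottom at row 211, top band at 221–224, so the heel is at y_s ≈ 0.066 and x_s ≈ −0.084. I'll descend behind it at y_s = 0.105.

```bash
python3 - <<'E'
from h import *
plan(s2w((-.085,.108,.14)),down())
E
python3 -m handwheel '[[[-0.0015,0.0045,0.032],[0.002,-0.002,0],0.015],[[-0.0015,0.0045,0.032],[0.002,-0.002,0],0.015],[[-0.0015,0.0045,0.032],[0.002,-0.002,0],0.015],[[0,0.0045,0.032],[0.002,-0.001,0],0.015],[[0,0.0045,0.034],[0,0,0],0.015],[[0,0,0],[0,0,0],0.015]]'
python3 - <<'E'
from h import *
stat(); plan(s2w((-.085,.105,.083)),down())
E
```

```text
shift [-0.0047  0.0245  0.1629] dist 0.165
turn [ 0.0061 -0.0064 -0.0029]
clock: 13.95
tcp_pos: [0.6243, 0.1242, 0.1379]
orientation: [-179.6, 0.1, 97.6]
wrist_force: [-0.1, -0.9, -0.4]
finger_gap: 0.172
t 13.95 tcp [0.6243 0.1242 0.1379] sh [-0.0901  0.1065  0.1379] rpy [-1.796e+02  1.000e-01  9.760e+01] F [-0.15 -0.93 -0.4 ] gap 0.172
q [  2.2  37.3 -28.5 106.7  25.2  42.9 -32.7]
shift [-0.0013  0.0055  0.0549] dist 0.055
turn [-0.0075  0.0018 -0.0029]
```

```bash
python3 -m handwheel '[[[-0.0005,0.002,0.02],[-0.003,0,-0.001],0.015],[[-0.0005,0.002,0.02],[-0.003,0,-0.001],0.015],[[0,0.0015,0.0145],[-0.001,0,-0.001],0.015],[[-0.006,0,0],[0,0,0],0.015],[[-0.006,0,0],[0,0,0],0.015],[[0,0,0],[0,0,0],0.015]]'
python3 - <<'E'
from h import *
stat(); plan(s2w((-.085,.07,.083)),down())
E
```

```text
clock: 14.55
tcp_pos: [0.6351, 0.1117, 0.0881]
orientation: [179.6, 0.1, 97.7]
wrist_force: [0.5, -0.2, 0.2]
finger_gap: 0.175
t 14.55 tcp [0.6351 0.1117 0.0881] sh [-0.0811  0.0926  0.0881] rpy [1.796e+02 1.000e-01 9.770e+01] F [ 0.47 -0.2   0.16] gap 0.175
q [  1.7  40.9 -26.  108.   28.6  37.3 -34.2]
shift [-0.0226 -0.0039  0.0051] dist 0.023
turn [ 0.0075  0.0019 -0.0017]
```

```bash
python3 -m handwheel '[[[0,-0.002,0.0045],[0.004,0.001,-0.001],0.015],[[-0.006,0,0],[0,0,0],0.015],[[-0.006,0,0],[0,0,0],0.015],[[-0.006,-0.0006,0],[0,0,0],0.015],[[-0.006,-0.0006,0],[0,0,0],0.015],[[-0.006,-0.0006,0],[0,0,0],0.015],[[-0.006,-0.0006,0],[0,0,0],0.015]]'
python3 - <<'E'
from h import *
stat(); plan(s2w((-.085,-.001,.084)),down())
E
```

```text
clock: 15.25
tcp_pos: [0.6352, 0.0767, 0.0825]
orientation: [179.9, -0.0, 97.9]
wrist_force: [-0.3, 1.2, 1.1]
finger_gap: 0.177
t 15.25 tcp [0.6352 0.0767 0.0825] sh [-0.0858  0.0579  0.0825] rpy [179.9  -0.   97.9] F [-0.26  1.23  1.08] gap 0.177
q [  5.   41.2 -26.2 108.6  29.   36.7 -31.4]
shift [-0.0589  0.0007 -0.0015] dist 0.059
turn [ 0.0026 -0.0002  0.0011]
```

```bash
python3 -m handwheel '[[[-0.005,-0.0005,-0.0003],[0,0,0],0.015],[[-0.005,-0.0005,-0.0003],[0,0,0],0.015],[[-0.005,-0.0005,-0.0003],[0,0,0],0.015],[[-0.005,-0.0005,0],[0,0,0],0.015],[[-0.005,-0.0005,0],[0,0,0],0.015],[[-0.005,-0.0005,0],[0,0,0],0.015],[[-0.005,-0.0005,0],[0,0,0],0.015],[[-0.005,-0.0005,0],[0,0,0],0.015],[[-0.005,-0.0005,0],[0,0,0],0.015],[[-0.005,-0.0005,0],[0,0,0],0.015]]'
python3 - <<'E'
from h import *
stat()
a=snap('scene','s8')['color']; b=snap('top','t8')['color']
A=cv2.resize(a[180:330,200:400],None,fx=3,fy=3,interpolation=2);B=cv2.resize(b[140:215,230:380],(600,300),interpolation=2)[:150+149]
cv2.imwrite('pics/c8.png',np.vstack([A[60:360],B])[:600,:,::-1])
E
```

```text
clock: 16.25
tcp_pos: [0.6374, 0.0268, 0.0834]
orientation: [179.8, -0.0, 97.9]
wrist_force: [1.2, 2.4, 0.4]
finger_gap: 0.174
t 16.25 tcp [0.6374 0.0268 0.0834] sh [-0.0904  0.0081  0.0834] rpy [179.8  -0.   97.9] F [1.17 2.42 0.44] gap 0.174
q [  9.7  41.1 -26.6 108.8  29.4  36.8 -27.3]
```

View pics/c8.png

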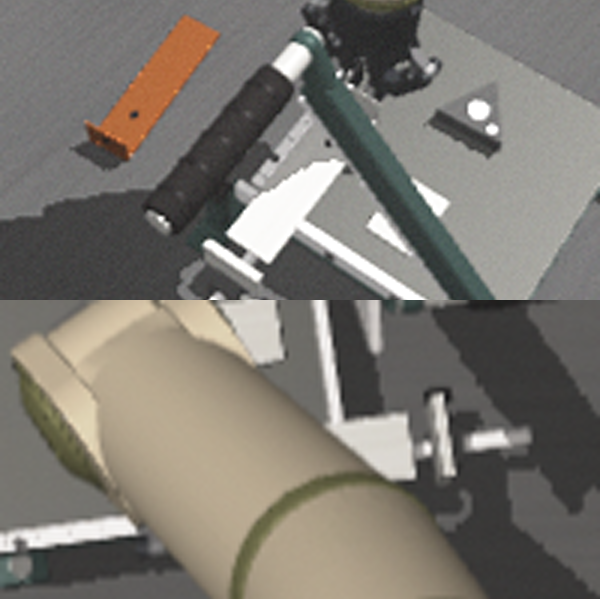

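The bracket has slid under the raised knife. Its end is at lower panel (413,447) and the stop's face at about (434–442,434), a small gap remaining. I'll work out the remaining travel.

Run:
```python
from h import *
s=np.load('pics/t8.npz'); s={k:s[k] for k in s}; g=cv2.cvtColor(s['color'],cv2.COLOR_RGB2GRAY)
print(g[164:186:3,328:348])
f=lambda u,v,z: w2s(ray(s,230+(u+.5)/4-.5,140+(v-300+.5)/4-.5,z)).round(4)
print('end',f(408,415,.073),f(415,478,.073),'stop bottom',f(430,396,.055),f(440,474,.055),'stop top outer',f(449,393,.091),f(455,472,.091))
```

```text
[[ 95  94  95  93  94  94  95  90  46  92 174 200 217  33  43  80  94  95
   95  95]
 [ 92  91  92 104  92  92  93  96 105 125 156 214 202 118  85  92  81  82
   82  81]
 [216 216 216 214  94  94  94  94  97 115 145 220 214 216  54  52  55  57
   56  57]
 [214 214 214 206 134  97  97  94  79  90 126 159 214 199  86  60  59  68
   83 101]
 [212 213 214 215 215 130 135 163 232 209 117 144 220 210 181  59  58  75
  129 169]
 [215 216 215 215 208 132 120 114  94  80  89 127 171 214 199  86  59  59
   53  57]
 [213 214 213 214 212 194  58  57  57  55  67 114 134 217 210 184  54  55
   58  58]
 [ 98  75  68  59  56  57  56  56  57  56  62  84  81  85  74  56  59  57
   58  58]]
end [-0.0663 -0.176   0.073 ] [-0.1101 -0.1745  0.073 ] stop bottom [-0.0518 -0.1955  0.055 ] [-0.1069 -0.1943  0.055 ] stop top outer [-0.0585 -0.2033  0.091 ] [-0.1125 -0.1994  0.091 ]
```

```bash
python3 -m handwheel '[[[-0.003,0,0],[0,0,0],0.015],[[-0.003,0,0],[0,0,0],0.015],[[-0.003,0,0],[0,0,0],0.015],[[-0.003,0,0],[0,0,0],0.015],[[-0.002,0,0],[0,0,0],0.015]]'
python3 -c "from h import *;stat()"
python3 -m handwheel '[[[-0.001,0,0],[0,0,0],0.015],[[-0.001,0,0],[0,0,0],0.015]]'
python3 -c "from h import *;stat()"
```

```text
clock: 16.85
tcp_pos: [0.6389, 0.0127, 0.0833]
orientation: [179.9, 0.0, 97.9]
wrist_force: [-0.6, 1.5, 0.3]
finger_gap: 0.175
t 16.85 tcp [0.6389 0.0127 0.0833] sh [-0.0908 -0.0061  0.0833] rpy [179.9   0.   97.9] F [-0.58  1.51  0.26] gap 0.175
q [ 11.   41.2 -26.7 108.6  29.4  37.  -26.1]
clock: 17.05
tcp_pos: [0.6392, 0.011, 0.0833]
orientation: [179.9, -0.0, 97.9]
wrist_force: [0.5, 1.8, 0.5]
finger_gap: 0.177
t 17.05 tcp [0.6392 0.011  0.0833] sh [-0.0907 -0.0078  0.0833] rpy [179.9  -0.   97.9] F [0.51 1.75 0.54] gap 0.177
q [ 11.2  41.2 -26.7 108.6  29.4  37.  -25.9]
```

```bash
for i in 1 2; do python3 -m handwheel '[[[-0.001,0,0],[0,0,0],0.015]]' | grep -E 'tcp|wrist'; done; python3 -m handwheel '[[[-0.0007,0,0],[0,0,0],0.015]]'| grep -E 'tcp|wrist'; python3 -m handwheel '[[[0,0,0],[0,0,0],0.015]]'| grep -E 'tcp|wrist'
```

```text
tcp_pos: [0.6393, 0.01, 0.0833]
wrist_force: [0.1, 2.9, 0.9]
tcp_pos: [0.6394, 0.0092, 0.0833]
wrist_force: [-1.7, 5.1, 1.4]
tcp_pos: [0.6394, 0.0092, 0.0833]
wrist_force: [-1.3, 6.3, 0.9]
tcp_pos: [0.6394, 0.0092, 0.0833]
wrist_force: [-0.7, 5.5, 0.3]
```

The force rose from about 1.8 to 6 N and the tool stopped advancing, so the end is against the stop. I'll hold briefly and then back off gently.

```bash
python3 -m handwheel '[[[0,0,0],[0,0,0],0.015],[[0,0,0],[0,0,0],0.015],[[0,0,0],[0,0,0],0.015]]' && python3 -m handwheel '[[[0.0015,0,0],[0,0,0],0.015],[[0.005,0,0],[0,0,0],0.015],[[0.01,0,0],[0,0,0],0.015],[[0.015,0,0],[0,0,0],0.015],[[0.01,0,-0.02],[0,0,0],0.015],[[0,0,-0.03],[0,0,0],0.015],[[0,0,-0.04],[0,0,0],0.015],[[0,0,-0.04],[0,0,0],0.015]]'
python3 - <<'E'
from h import *
stat()
a=snap('scene','s9')['color']; b=snap('top','t9')['color']; w=snap('wrist','w9')['color']
A=cv2.resize(a[180:330,200:400],None,fx=2,fy=2,interpolation=2);B=cv2.resize(b[140:215,270:370],(400,300),interpolation=2);W=w[120:420]
cv2.imwrite('pics/c9.png',np.vstack([np.hstack([A[:,50:],B])[:,:560] if 0 else np.hstack([A,B]),np.pad(W,((0,0),(0,240),(0,0)))])[:600,:,::-1])
E
```

```text
clock: 17.75
tcp_pos: [0.6394, 0.0092, 0.0833]
orientation: [179.9, -0.1, 97.9]
wrist_force: [-1.2, 4.7, 1.4]
finger_gap: 0.173
clock: 18.55
tcp_pos: [0.6328, 0.051, 0.2143]
orientation: [179.9, -0.0, 98.0]
wrist_force: [0.3, 0.1, -0.2]
finger_gap: 0.176
t 18.55 tcp [0.6328 0.051  0.2143] sh [-0.0916  0.0327  0.2143] rpy [179.9  -0.   98. ] F [ 0.34  0.14 -0.15] gap 0.176
q [ 11.7  32.3 -32.4 103.6  21.8  50.3 -22.9]
```

View pics/c9.png

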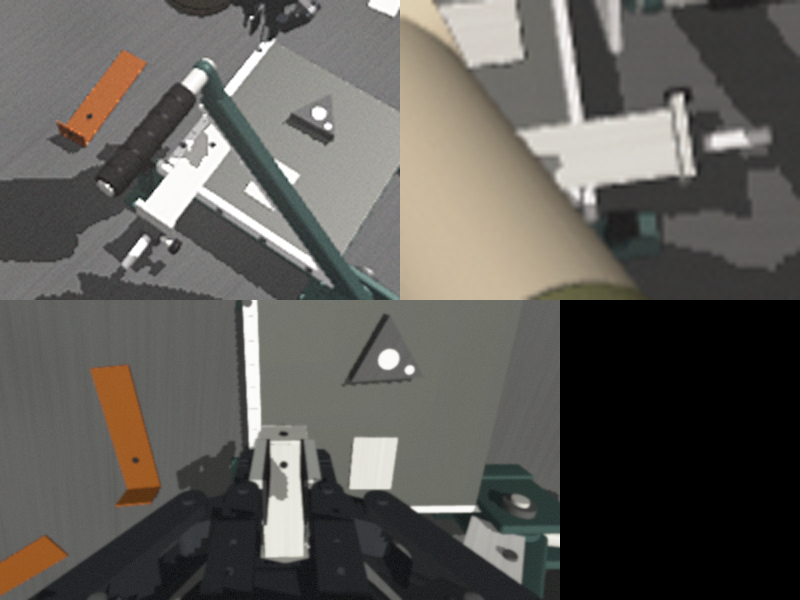

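The top panel (upper right) shows the bracket end meeting the stop plate at about (672,145) with no gap. The knife arm is up, the magnet and offcut are where they were, and the gripper is clear. One quick numeric check, then I hand in.

```bash
python3 -m handwheel '[[[0,0,0],[0,0,0],0.015],[[0,0,0],[0,0,0],0.015]]' | tail -2
python3 - <<'E'
from h import *
s=np.load('pics/w9.npz'); s={k:s[k] for k in s}
h=[w2s(ray(s,u,v,z)).round(4) for u,v,z in ((260,246,.105),(307,246,.105))]; print('upstand top outer',h,'angle',np.degrees(np.arctan2(h[1][1]-h[0][1],h[1][0]-h[0][0])).round(1))
s=np.load('pics/t9.npz'); s={k:s[k] for k in s}; f=lambda u,v: w2s(ray(s,270+(u-400+.5)/4-.5,140+(v+.5)/4-.5,.073)).round(4)
a,b=f(530,131),f(668,110); print('far edge',a,b,'angle',np.degrees(np.arctan2(b[0]-a[0],-(b[1]-a[1]))).round(1))
t1=cv2.imread('pics/top1.png').astype(int);t9=cv2.imread('pics/t9.png').astype(int)
for n,(x,y) in dict(magnet=(246,153),offcut=(288,148),post=(145,248),spare=(125,190),discs=(208,268),cup=(440,265),hammer=(430,180),can=(125,315)).items(): print(n,abs(t1-t9)[y-18:y+18,x-18:x+18].mean().round(1),end=' ')
close_job()
E
```

```text
wrist_force: [0.6, -0.2, -0.8]
finger_gap: 0.174
upstand top outer [array([-0.1088, -0.0046,  0.105 ]), array([-0.0672, -0.0047,  0.105 ])] angle -0.1
far edge [-0.0666 -0.0945  0.073 ] [-0.0647 -0.1901  0.073 ] angle 1.1
magnet 67.3 offcut 22.5 post 7.1 spare 7.6 discs 4.8 cup 14.1 hammer 18.9 can 25.9 the job is handed in; nothing more can be done
```

The job is handed in. The knife arm is up on its rest and the bracket lies against the length stop. No verdict was given, so success rests on my own checks.

**What I did**
- **Knife arm:** I lifted the cross handle from underneath near its free end with a tilted tool, following its arc past balance at about 0.4 rad/s. It went up to the rest by itself, and I withdrew.
- **Bracket:** I then pushed the upstand along the fence, under the raised knife, with two fingertips. In the final 1 mm steps the force rose from about 2 N to a peak near 6 N and the tool stopped advancing. I backed off gently and lifted clear, at 18.6 s of the 45 s allowed.

**Last checks**
- **Arm angle:** the handle's image position matched the 0.85 rad rest to about 4 pixels.
- **Bracket at the stop:** the top view showed no visible gap. The end measured y about −0.190 against about −0.194 for the stop face, which is within the accuracy of the pixel picks.
- **Squareness:** the upstand measured −0.1° and the foot's far edge 1.1°, both under the 3° limit.
- **Robot clear:** the wrist force was about 1 N, which is the no-contact noise level.

**Checks that disagreed or showed nothing**
- **Upstand position:** the wrist view gave y = −0.005, where about −0.023 was expected. I think I cast the lower edge of the face at the height of the top edge, which would explain most of the difference, but I did not re-measure.
- **Bystanders:** the before-and-after image comparison was spoiled by the robot arm and its shadow (magnet difference 67, spray can 26). It says nothing either way, but in the last views the magnet and offcut looked unmoved, and I saw no contact with any bystander.

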